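Nudge a stone-setter's carrier plate onto its two locating pins

TASK

On the bench an aluminium carrier plate with a clamp block lies loosely on the loading shelf of a pin fixture. Using only gentle pushes with the fingertips, slide the plate until its two holes drop over the fixture's two pins and it sits down flat; do not lift the plate or squeeze it in the gripper. Leave the jar, the wooden cone and the black ring where they stand.

Things in the scene. Friction and masses are not known exactly. Their poses are not given: they have to be found in the camera images.
- plate: Loose aluminium carrier plate, 0.3 to 0.65 kg, 100 mm (its x) by 110 mm (y) by 8 mm thick. Origin: centre of its underside, z up. Two 11 mm through holes at x -35 and +35 mm, both y +5 mm. Centre of mass near (0, -21) mm. It starts flat on the loading shelf, its +y end (nose) towards the pins, 9 to 26 mm off the fence, up to 0.12 rad askew, 40 to 90 mm short of the seat in y.
- block (a point): Middle of the flat rear (-y) face of the steel clamp block on the plate's tail, at (0, -55, 18) mm in the plate's axes, flush with the plate's tail edge. Block: 60 mm (x) by 30 mm (y, from -55 to -25), 20 mm high on the plate; with the brass blank and jaws on it, it reaches 32 mm above the plate's underside.
- seat (a point): Point on the fixed steel fixture where the plate's origin lies, axes alike, when seated: on the bed, 12 mm above the bench. In its axes two 8 mm brass pins with tapered tips, 6.5 mm high, stand at x -35 and +35, both y +5 mm. The bed spans x -100 to +70, y -160 to +65 mm; its -x side and both ends are open. The seated plate has 1.5 mm play each way on the pins, which stop it.
- shelf (a point): Fixture's axes; middle of the +y edge of the raised loading shelf, at (0, -58, 7) mm from the seat: top 19 mm above the bench, 0.5 mm above the pin tips. The shelf reaches 102 mm towards -y from here, and x -100 to +50.8 mm. Slid in +y the plate rides level from shelf over pin tips; its tail leaves the shelf 3 mm short of the seat, then the holes drop over the pins.
- fence (a point): Fixture's axes; point on the top edge of the fence's guiding face, which looks to -x, runs parallel to y along the whole fixture and lies at x +50.8 mm from the seat, its top 18 mm above the bed (11 mm above the shelf). A plate with its +x edge along the fence is 0.8 mm off the pins' centre, within the holes' play, so it can be slid along the fence in +y onto the pins.
- jar: Bystander: jar 44 mm across, 50 mm high, on the bench beyond the fence. Origin: centre of its underside.
- cone: Bystander: wooden ring cone, foot 44 mm across, 55 mm high, on the bench beyond the fence. Origin: centre of its underside.
- bezel: Bystander: black loupe ring 48 mm across, 18 mm high, on the bench past the fixture's +y end. Origin: centre of its underside.
There are look-alikes about, which are no part of the job. There is more than one size of the plate; the job needs the middle-sized.

How it is judged (in metres and radians):
At the end, for the whole second after the job is handed in: The plate lies flat on the bed (underside within 1.5 mm, tilt under 0.03 rad) with both pins in its holes (within 4 mm and 0.08 rad of the seat), at rest (z of plate in the frame of seat between -0.002 and 0.0015 m and horizontal distance between plate and seat below 0.004 m and angle between the y axis of plate and the y axis of seat, either way round below 0.08 rad and angle between plate's own z axis and vertical below 0.03 rad and linear speed of plate below 0.01 m/s); the robot touches nothing.
It fails at once if the plate is lifted (more than 8 mm above the loading shelf) or tipped (z of plate in the frame of seat above 0.015 m or angle between plate's own z axis and vertical above 0.3 rad).
It fails at once if the plate is pinched or pushed with more than 35 N (contact force between the fingers and plate above 35 N).
It fails at once if the jar is pushed away or knocked over (distance of jar from where it was at the start of the episode above 0.015 m or angle between jar's own z axis and vertical above 0.5 rad).
It fails at once if the wooden ring cone is pushed away or knocked over (distance of cone from where it was at the start of the episode above 0.015 m or angle between cone's own z axis and vertical above 0.5 rad).
It fails at once if the black loupe ring is pushed away or knocked over (distance of bezel from where it was at the start of the episode above 0.015 m or angle between bezel's own z axis and vertical above 0.5 rad).
It also fails if it takes over 67 s, if anything falls off the work surface, if the arm or the gripper's body presses on something with over 40 N, if the wrist force passes 120 N, or if a joint passes its speed limit or range.

ROBOT

A 6-joint arm with a two-finger parallel gripper is mounted at the origin on the work surface. World frame = base frame: x ahead of the robot, y to its left, z up, the work surface at z = 0. Lengths are in mm, angles in rad, forces in N, time in s.
With the tool pointing down it reaches from about 350 to 775 mm from the base axis. Payload 7.3 kg.
Tool frame: the origin (TCP) lies on the centre line of the jaws, within the pads' length; the fingertips stand 17 mm ahead of it and the grasp point (between the pads) lies 2 mm behind it; z points along the fingers, y is the line along which they close (so a half turn about z gives the same grasp; the last joint's range is limited). The gripper opens to 92 mm and grips with 3 to 60 N. Pads are 19 mm wide; open, the fingers measure 130 mm over their backs; the gripper's body (75 mm by 190 mm) begins 47 mm behind the grasp point.
Start: joints at [-1.304, 0.342, 1.524, -0, 1.275, -0.146], TCP at [210.64, -480.909, 243.741] pointing down, gripper open.
Joint ranges: [-2.53, 2.53], [-0.77, 2.02], [0.04, 2.7], [-1, 4.14], [0.28, 2.66], [-3.11, 3.11]. Speed limits (rad/s): [2.57, 2.57, 3.14, 3.14, 3.14, 3.14].

INTERFACE

Orientations are given as [roll, pitch, yaw] about the fixed x, y, z axes, in that order (R = Rz(yaw) Ry(pitch) Rx(roll)).
In Python, from plant import bot gives the robot as it stands. The module is installed in compiled form; this text tells all that it offers.
- The arm moves only by the shell command python3 -m pendant 'ROWS'. ROWS is JSON, a list of rows, each a list of 3 entries, a list of its own where there are three numbers: the shift along the world's x, y, z as a fraction of full scale, then the turn, a rotation vector about the world's x, y, z as a fraction of full scale, then the opening, from -1 (shut) to 1 (fully open), so that 0 is half open. In form: [[[tx, ty, tz], [rx, ry, rz], claw], ...]. A call has exactly 10 rows; each row shifts and turns the commanded pose from where the row before left it; what a row does not reach is not made up. Full scale, the value 1, is 30 mm for a shift and 0.12 rad for a turn. A row lasts 1/12 s, in which the tool goes at most 41.7 mm and 7.16 degrees, less where a joint would pass 70% of its speed; a pose out of reach is approached as far as the arm can. A call with a number of a shift or a turn outside -1 to 1 is refused whole. A call with a gripper value outside its range is refused whole. The fingers move at their own pace and stop on an object; the grip force is fixed at half the most. Time passes only in rows, so rows that do not move let the fingers close, or fill a call up. It gives the time, the measured TCP pose, the force, the opening and the grip force at its end, in the units of the state.
- bot.get_obs(): the state, without advancing time (a new reading comes with each control period).
- bot.capture(name): name is "scene" or "top" or "wrist"; returns the picture (480x640x3 uint8, blue, green, red); there is no depth.
- bot.camera_params(name): a dict with "fovy" (degrees; the focal length in pixels is half the picture's height over the tangent of half this angle, whatever the lens; pixels are square), "cx", "cy" (the principal point, pixels), "camera_from_world" (4x4, takes a point from world to camera coordinates). Camera axes: x right, y down, z forward; pixel columns grow to the right and rows downward; lengths in mm; the calibration is good to about 2 mm. A picture is of the moment at which its call begins: read the wrist's pose just before it. camera_params takes no time and is no camera call; for the wrist camera it gives the pose at the moment of the call.
- bot.close_job(): hands the job in; it is judged then, once.
The state is a dict: "time": time; "joint_positions": joint angles; "dq": joint speeds; "tau": joint torques, N m; "tool_pos": TCP position; "tcp_rot": TCP orientation; "contact_force": force on the tool from outside, world axes, zero at the start; "moment": the same for the moment, N m; "grip_width": finger opening in mm; "finger_force": force on a finger pad.
Only numpy, scipy, OpenCV 4.12 (cv2) and the standard library are available. Lean on these libraries where they do the work, as an engineer would, in place of code of your own. Each camera call takes 0.05 s, during which the arm holds its last target. There are 200 camera calls.

## Working session

There is one attempt and no reset: what is moved stays moved. The work goes in short steps, Python scripts to look and compute and a shell command to move; the robot and the scene stay as the last step left them, time stands still between calls to the robot, and variables do not carry over. Pictures are saved under pics/ and viewed, at most 10 in all, crops included, and the job is handed in when it is done.

```bash
mkdir -p pics
python3 - <<'E'
from plant import bot
import cv2
o=bot.get_obs();print(o)
for n in("scene","top"):
    p=bot.camera_params(n);print(n,p)
    cv2.imwrite(f"pics/{n}0.png",bot.capture(n))
E
```

```text
{'time': 0.0, 'joint_positions': array([-1.30400680e+00,  3.42729138e-01,  1.52500171e+00, -1.12304256e-05,
        1.27541119e+00, -1.45977743e-01]), 'dq': array([ 0.00067078, -0.00111726,  0.0010868 ,  0.00037273, -0.00211302,
        0.00080989]), 'tau': array([ 8.46718194e-05, -4.31249428e+01, -2.44218224e+01,  7.16831814e-02,
        5.60270820e-02, -1.23723808e-04]), 'tool_pos': array([ 210.52867706, -480.5259142 ,  243.04696101]), 'tcp_rot': array([-3.14005818e+00, -2.14749153e-04,  4.12770379e-01]), 'contact_force': array([-0.19785512,  1.10321089,  0.7379439 ]), 'moment': array([-0.01225407, -0.05400399, -0.02279417]), 'finger_force': 0.0, 'grip_width': 92.23482575887064}
scene {'fovy': 42.00247642468897, 'cx': 319.34831615129355, 'cy': 241.3252245305074, 'camera_from_world': array([[-6.50302396e-01,  7.59578287e-01, -1.21499104e-02,
         3.13389419e+02],
       [ 6.61830045e-01,  5.58620002e-01, -4.99924679e-01,
        -3.76768057e+02],
       [-3.72944749e-01, -3.33143392e-01, -8.65983657e-01,
         1.20468575e+03],
       [ 0.00000000e+00,  0.00000000e+00,  0.00000000e+00,
         1.00000000e+00]])}
top {'fovy': 49.81064977087365, 'cx': 313.4064178735096, 'cy': 238.21852511056616, 'camera_from_world': array([[-6.99846569e-03, -9.99975398e-01, -4.73819023e-04,
         5.64071671e+01],
       [-9.99009039e-01,  7.01252822e-03, -4.39518469e-02,
         5.53990635e+02],
       [ 4.39540882e-02,  1.65753995e-04, -9.99033538e-01,
         8.28499072e+02],
       [ 0.00000000e+00,  0.00000000e+00,  0.00000000e+00,
         1.00000000e+00]])}
```

View pics/top0.png

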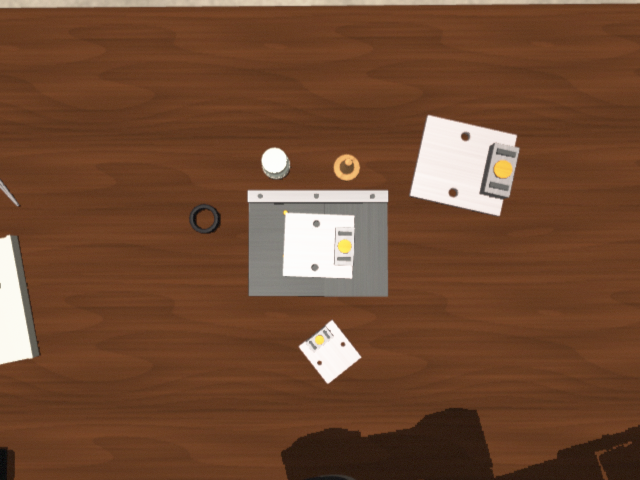

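View pics/scene0.png

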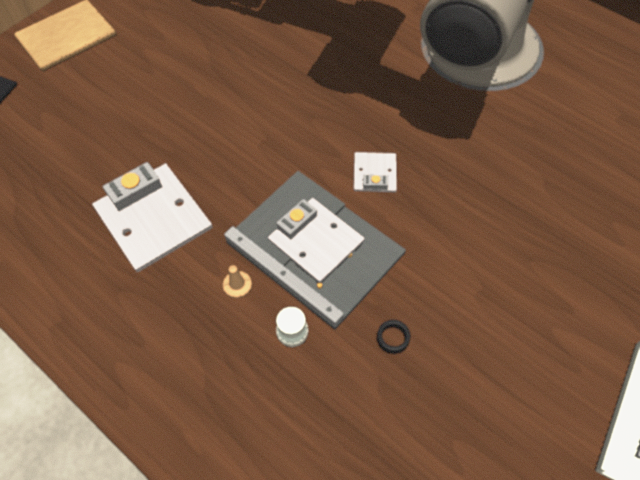

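Three plates are visible in the top view: a large one at (465,165) on the bench, a small one at (330,352) on the bench, and a middle one at (319,245) on the dark fixture. The middle one is the target, as it lies on the shelf. The jar is at (275,163), the cone at (346,167), the bezel at (204,219), and one pin shows at (285,212). Next I'll measure and confirm in a crop.

```bash
cat > h.py <<'E'
from plant import bot
import cv2, numpy as np
def ray(n,uv,z):
    p=bot.camera_params(n); f=240/np.tan(np.radians(p["fovy"]/2)); T=p["camera_from_world"]
    R,t=T[:3,:3],T[:3,3]; c=-R.T@t
    uv=np.atleast_2d(np.array(uv,float))
    d=np.c_[(uv[:,0]-p["cx"])/f,(uv[:,1]-p["cy"])/f,np.ones(len(uv))]@R
    return (c+d*((z-c[2])/d[:,2])[:,None])[:,:2]
def plate(im):
    """white plate inside the fixture, top view"""
    m=np.zeros(im.shape[:2],np.uint8); m[204:296,249:389]=255
    w=((im.min(2)>165)&(m>0)).astype(np.uint8)
    c=max(cv2.findContours(w,0,2)[0],key=cv2.contourArea); return c
E
python3 - <<'E'
from h import *
im=cv2.imread("pics/top0.png")
c=plate(im);r=cv2.minAreaRect(c);b=cv2.boxPoints(r);print("plate px",b.round(1).tolist());print(ray("top",b,27).round(1).tolist())
h=cv2.convexHull(c);
# fence+bed rows/cols
g=im.astype(int).mean(2)
for x in(255,300,350,380): print(x,"rows",[int(v) for v in g[186:210,x]])
print("bed bottom",[int(v) for v in g[290:300,260]],[int(v) for v in g[290:300,375]])
sat=im.max(2).astype(int)-im.min(2)
for y in(225,280): print("row",y,sat[y,244:254].tolist(),sat[y,383:393].tolist())
hsv=cv2.cvtColor(im,cv2.COLOR_BGR2HSV)
o=cv2.inRange(hsv,(12,120,150),(30,255,255));n,_,s,ce=cv2.connectedComponentsWithStats(o);print([(s[i,4],ce[i].round(1).tolist()) for i in range(1,n)])
cr=cv2.resize(im[180:305,235:400],None,fx=4.5,fy=4.5,interpolation=cv2.INTER_CUBIC);cv2.imwrite("pics/crop0.png",cr)
E
```

```text
plate px [[282.1000061035156, 275.70001220703125], [284.3999938964844, 212.0], [354.5, 214.60000610351562], [352.20001220703125, 278.29998779296875]]
[[494.3, 102.8], [596.0, 98.6], [591.1, -13.6], [489.4, -8.8]]
255 rows [71, 72, 75, 96, 165, 227, 231, 230, 232, 232, 234, 233, 233, 235, 235, 218, 109, 107, 125, 127, 127, 128, 127, 127]
300 rows [73, 69, 70, 95, 163, 224, 228, 226, 226, 226, 228, 230, 228, 231, 231, 212, 101, 89, 124, 126, 129, 127, 130, 125]
350 rows [68, 65, 67, 89, 158, 222, 224, 224, 225, 227, 227, 227, 226, 230, 232, 210, 99, 88, 122, 126, 128, 129, 128, 127]
380 rows [64, 63, 64, 88, 156, 220, 222, 221, 224, 226, 227, 224, 225, 228, 230, 209, 106, 109, 122, 123, 122, 121, 123, 121]
bed bottom [136, 135, 129, 134, 133, 121, 75, 67, 67, 66] [126, 124, 127, 123, 122, 119, 102, 74, 69, 71]
row 225 [69, 67, 70, 64, 45, 12, 9, 7, 8, 5] [6, 6, 6, 10, 38, 68, 75, 74, 76, 74]
row 280 [79, 77, 75, 70, 28, 5, 6, 6, 7, 9] [7, 6, 7, 8, 17, 62, 74, 72, 74, 71]
[(np.int32(436), [346.4, 166.7]), (np.int32(259), [502.5, 169.0]), (np.int32(12), [284.2, 211.7]), (np.int32(133), [344.2, 245.9]), (np.int32(59), [319.2, 339.4])]
```

View pics/crop0.png

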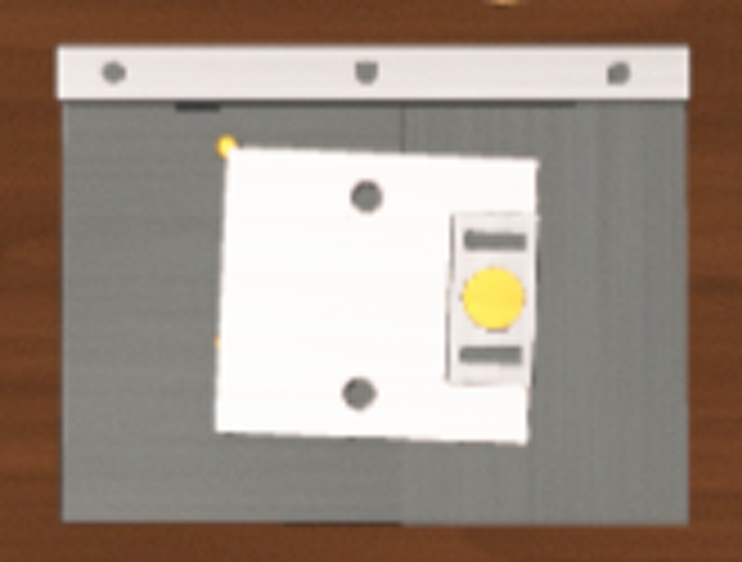

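The crop confirms it: the plate on the fixture measures about 102×112 mm, with two holes, the block at its tail (image right) and a pin at the nose's top left corner. It is slightly askew. The fence is the pale bar on top, and the shelf edge is at crop column 402.

Run:
```python
from h import *
print("fence",ray("top",[(255,201.8),(380,201.8)],30).round(1).tolist())
print("bed end +y",ray("top",[(248.2,225),(247.9,280)],12).round(1).tolist())
print("shelf end",ray("top",[(387.3,225),(387.9,280)],19).round(1).tolist())
print("shelf edge",ray("top",[(235+402/4.5-.5,180+130/4.5),(235+402/4.5-.5,180+470/4.5)],19).round(1).tolist())
print("bed -x side",ray("top",[(260,295.6)],12),ray("top",[(375,296)],19))
print("pins",ray("top",[(285.4,211.9),(283.2,255.8)],18.5).round(1).tolist())
print("holes",ray("top",[(235+366/4.5-.5,180+196/4.5-.5),(235+358/4.5-.5,180+393/4.5-.5)],26).round(1).tolist())
print("jar,cone,bezel",ray("top",[(275,163),(346,167),(204,219)],30).round(0).tolist())
```

```text
fence [[612.5, 145.4], [611.0, -54.2]]
bed end +y [[576.7, 158.6], [487.3, 159.2]]
shelf end [[574.6, -67.0], [486.0, -66.7]]
shelf edge [[601.4, 35.3], [479.6, 36.3]]
bed -x side [[462.00365637 139.63282612]] [[460.53968763 -45.69707644]]
pins [[597.0, 97.5], [526.1, 101.4]]
holes [[578.0, 48.5], [508.1, 51.8]]
jar,cone,bezel [[675.0, 113.0], [667.0, -0.0], [585.0, 227.0]]
```

```bash
python3 -m pendant '[[[0.4,0.84,0],[0,0,0.48],-1],[[0.4,0.84,0],[0,0,0.48],-1],[[0.4,0.84,0],[0,0,0.48],-1],[[0.4,0.84,0],[0,0,0.48],-1],[[0.4,0.84,0],[0,0,0.48],-1],[[0.4,0.84,0],[0,0,0.48],-1],[[0.4,0.84,0],[0,0,0.48],-1],[[0.4,0.84,0],[0,0,0.48],-1],[[0.4,0.84,0],[0,0,0.48],-1],[[0.4,0.84,0],[0,0,0.48],-1]]' && python3 -m pendant '[[[0.4,0.84,0],[0,0,0.48],-1],[[0.4,0.84,0],[0,0,0.48],-1],[[0.4,0.84,0],[0,0,0.48],-1],[[0.4,0.84,0],[0,0,0.48],-1],[[0.4,0.84,0],[0,0,0.48],-1],[[0.4,0.84,0],[0,0,0.48],-1],[[0.4,0.84,0],[0,0,0.48],-1],[[0.4,0.84,0],[0,0,0.48],-1],[[0.4,0.84,0],[0,0,0.48],-1],[[0,0,0],[0,0,0.48],-1]]'
```

```text
time: 0.93
tool_pos: [330.8, -227.5, 243.5]
tcp_rot: [-3.141, -0.0, 0.991]
contact_force: [1.4, -0.3, -0.7]
grip_width: 29.6
finger_force: 0.0
time: 1.77
tool_pos: [439.8, 1.4, 243.5]
tcp_rot: [3.141, -0.002, 1.571]
contact_force: [-0.5, 0.2, -0.7]
grip_width: 0.5
finger_force: 0.0
```

```bash
python3 -m pendant '[[[0.13,0.2,-0.85],[0,0,0],-1],[[0.13,0.2,-0.85],[0,0,0],-1],[[0.13,0.2,-0.85],[0,0,0],-1],[[0.13,0.15,-0.85],[0,0,0],-1],[[0,0,-0.85],[0,0,0],-1],[[0,0,-0.85],[0,0,0],-1],[[0,0,-0.85],[0,0,0],-1],[[0,0,-0.6],[0,0,0],-1],[[0,0,-0.25],[0,0,0],-1],[[0,0,0],[0,0,0],-1]]'
python3 - <<'E'
from h import *
im=bot.capture("top");c=cv2.resize(im[150:330,200:440],None,fx=3.3,fy=3.3);cv2.imwrite("pics/c1.png",c);print(bot.get_obs()["tool_pos"])
E
```

```text
time: 2.6
tool_pos: [453.1, 20.5, 38.2]
tcp_rot: [-3.138, -0.0, 1.565]
contact_force: [-0.7, -0.2, -0.5]
grip_width: 0.1
finger_force: 0.0
[453.92505663  20.40869455  39.41204472]
```

View pics/c1.png

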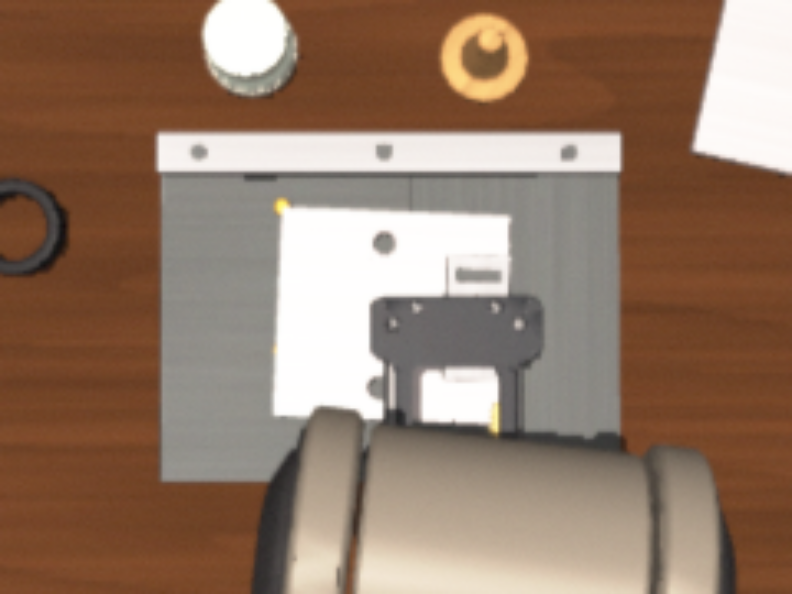

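The gripper stands low beside the plate's -x edge, and the plate is undisturbed, with its +x edge at crop row 212 and the fence at row 172. Now I'll push towards the fence.

```bash
python3 -m pendant '[[[0.2,0.08,0],[0,0,0],-1],[[0.15,0,0],[0,0,0],-1],[[0.1,0,0],[0,0,0],-1],[[0.08,0,0],[0,0,0],-1],[[0.08,0,0],[0,0,0],-1],[[0.08,0,0],[0,0,0],-1],[[0.08,0,0],[0,0,0],-1],[[0.08,0,0],[0,0,0],-1],[[0.08,0,0],[0,0,0],-1],[[0.07,0,0],[0,0,0],-1]]'
cat >> h.py <<'E'
def fence_side():
    """+x edge of the plate in world at z 27 (from columns where it is free), as points"""
    im=bot.capture("top"); g=im.astype(float).mean(2); out=[]
    c=plate(im)[:,0,:]
    for u in range(c[:,0].min()+4,c[:,0].max()-3,6): 
        v=c[c[:,0]==u,1].min(); out.append((u,v-.5))
    return im,ray("top",out,27)
E
python3 - <<'E'
from h import *
im,p=fence_side();print(p.round(1).tolist());cv2.imwrite("pics/t2.png",im)
E
```

```text
time: 3.48
tool_pos: [484.2, 22.8, 39.7]
tcp_rot: [-3.141, -0.0, 1.565]
contact_force: [-4.1, -0.5, 1.4]
grip_width: 0.3
finger_force: 2.1Traceback (most recent call last):
  File "<stdin>", line 2, in <module>
  File "h.py", line 19, in fence_side
    v=c[c[:,0]==u,1].min(); out.append((u,v-.5))
    return umr_minimum(a, axis, None, out, keepdims, initial, where)
ValueError: zero-size array to reduction operation minimum which has no identity
```

```bash
sed -i 's/^    for u in range.*/    for u in sorted(set(c[:,0]))[4:-4:5]:/' h.py; python3 -m pendant '[[[0.04,0,0],[0,0,0],-1],[[0.04,0,0],[0,0,0],-1],[[0.03,0,0],[0,0,0],-1],[[0.03,0,0],[0,0,0],-1],[[0.03,0,0],[0,0,0],-1],[[0.02,0,0],[0,0,0],-1],[[0.02,0,0],[0,0,0],-1],[[0.02,0,0],[0,0,0],-1],[[0,0,0],[0,0,0],-1],[[0,0,0],[0,0,0],-1]]';python3 - <<'E'
from h import *
im,p=fence_side();print(p.round(1).tolist());cv2.imwrite("pics/t2.png",im)
E
```

```text
time: 4.37
tool_pos: [489.1, 23.0, 39.4]
tcp_rot: [-3.137, -0.0, 1.565]
contact_force: [-5.9, 1.1, 4.8]
grip_width: 0.3
finger_force: 4.0
[[505.5, 59.9], [502.2, 45.6], [498.9, 36.0], [498.9, 28.1], [500.4, 16.9], [495.6, 7.4], [495.5, -0.6], [493.8, -14.9], [493.7, -26.0], [490.5, -38.7], [488.8, -48.3], [487.2, -57.8]]
```

```bash
python3 -m pendant '[[[0.02,0,0],[0,0,0],-1],[[0.02,0,0],[0,0,0],-1],[[0.02,0,0],[0,0,0],-1],[[0.02,0,0],[0,0,0],-1],[[0.02,0,0],[0,0,0],-1],[[0,0,0],[0,0,0],-1],[[0,0,0],[0,0,0],-1],[[0,0,0],[0,0,0],-1],[[0,0,0],[0,0,0],-1],[[0,0,0],[0,0,0],-1]]';python3 - <<'E'
from h import *
im=bot.capture("top");c=cv2.resize(im[185:305,240:400],None,fx=4.5,fy=4.5,interpolation=cv2.INTER_CUBIC);cv2.imwrite("pics/c3.png",c)
E
```

```text
time: 5.25
tool_pos: [492.1, 23.0, 39.5]
tcp_rot: [-3.137, -0.0, 1.565]
contact_force: [-6.8, 0.2, 5.1]
grip_width: 0.7
finger_force: 3.9
```

View pics/c3.png

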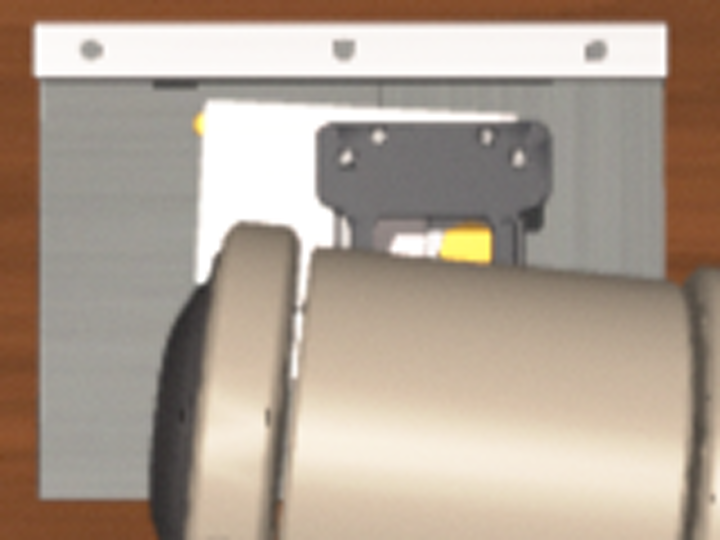

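Nose corner at crop (205,100), fence edge at row 77: about 7 to 8 mm still to go. The plate slides with about 6 N of friction.

```bash
python3 -m pendant '[[[0.04,0,0],[0,0,0],-1],[[0.04,0,0],[0,0,0],-1],[[0.04,0,0],[0,0,0],-1],[[0.04,0,0],[0,0,0],-1],[[0.03,0,0],[0,0,0],-1],[[0.03,0,0],[0,0,0],-1],[[0.03,0,0],[0,0,0],-1],[[0,0,0],[0,0,0],-1],[[0,0,0],[0,0,0],-1],[[0,0,0],[0,0,0],-1]]' && python3 -m pendant '[[[0.03,0,0],[0,0,0],-1],[[0.03,0,0],[0,0,0],-1],[[0.02,0,0],[0,0,0],-1],[[0.02,0,0],[0,0,0],-1],[[0.02,0,0],[0,0,0],-1],[[0,0,0],[0,0,0],-1],[[0,0,0],[0,0,0],-1],[[0,0,0],[0,0,0],-1],[[0,0,0],[0,0,0],-1],[[0,0,0],[0,0,0],-1]]'
```

```text
time: 6.13
tool_pos: [499.7, 23.0, 39.5]
tcp_rot: [-3.138, -0.0, 1.565]
contact_force: [-6.3, -0.0, 5.3]
grip_width: 0.5
finger_force: 3.8
time: 6.97
tool_pos: [501.5, 23.0, 39.3]
tcp_rot: [-3.133, -0.0, 1.565]
contact_force: [-12.1, -2.1, 9.3]
grip_width: 0.2
finger_force: 7.4
```

```bash
python3 -m pendant '[[[0.02,0,0],[0,0,0],-1],[[0.02,0,0],[0,0,0],-1],[[0.02,0,0],[0,0,0],-1],[[0,0,0],[0,0,0],-1],[[0,0,0],[0,0,0],-1],[[0,0,0],[0,0,0],-1],[[0,0,0],[0,0,0],-1],[[0,0,0],[0,0,0],-1],[[0,0,0],[0,0,0],-1],[[0,0,0],[0,0,0],-1]]';python3 - <<'E'
from h import *
im=bot.capture("top");c=cv2.resize(im[185:305,240:400],None,fx=4.5,fy=4.5,interpolation=cv2.INTER_CUBIC);cv2.imwrite("pics/c4.png",c)
E
```

```text
time: 7.8
tool_pos: [501.8, 23.0, 39.2]
tcp_rot: [-3.13, -0.0, 1.565]
contact_force: [-15.9, -1.4, 13.5]
grip_width: 0.2
finger_force: 10.4
```

View pics/c4.png

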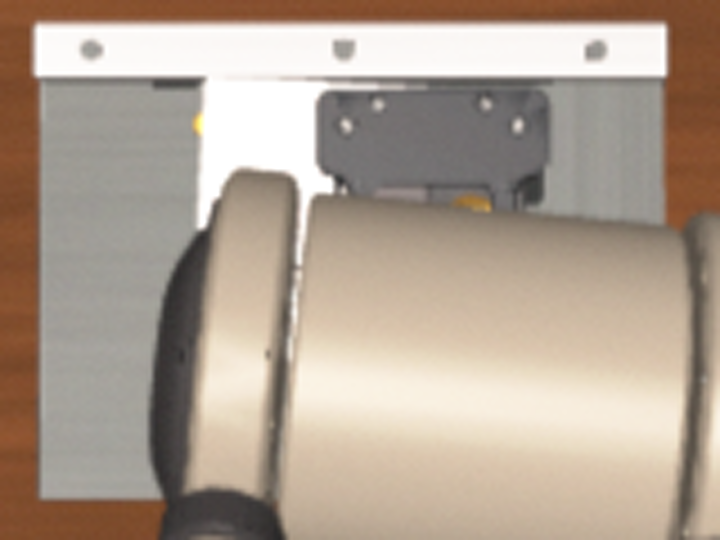

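The nose corner has reached the fence (crop row 77), but the tail is probably still off it. I'll back off and push nearer the tail.

```bash
python3 -m pendant '[[[-0.5,0,0],[0,0,0],-1],[[0,-0.4,0],[0,0,0],-1],[[0,-0.4,0],[0,0,0],-1],[[0.1,0,0],[0,0,0],-1],[[0.05,0,0],[0,0,0],-1],[[0.05,0,0],[0,0,0],-1],[[0.05,0,0],[0,0,0],-1],[[0.04,0,0],[0,0,0],-1],[[0.04,0,0],[0,0,0],-1],[[0,0,0],[0,0,0],-1]]' && python3 -m pendant '[[[0.03,0,0],[0,0,0],-1],[[0.03,0,0],[0,0,0],-1],[[0,0,0],[0,0,0],-1],[[0,0,0],[0,0,0],-1],[[0,0,0],[0,0,0],-1],[[0,0,0],[0,0,0],-1],[[0,0,0],[0,0,0],-1],[[0,0,0],[0,0,0],-1],[[0,0,0],[0,0,0],-1],[[0,0,0],[0,0,0],-1]]'
```

```text
time: 8.68
tool_pos: [500.4, -1.1, 39.4]
tcp_rot: [-3.138, 0.0, 1.566]
contact_force: [-4.9, -3.0, 3.1]
grip_width: 0.5
finger_force: 3.4
time: 9.52
tool_pos: [501.6, -1.2, 39.4]
tcp_rot: [-3.137, 0.0, 1.566]
contact_force: [-7.9, -3.7, 4.7]
grip_width: 0.4
finger_force: 4.3
```

```bash
python3 -m pendant '[[[0.03,0,0],[0,0,0],-1],[[0.03,0,0],[0,0,0],-1],[[0.03,0,0],[0,0,0],-1],[[0.02,0,0],[0,0,0],-1],[[0.02,0,0],[0,0,0],-1],[[0,0,0],[0,0,0],-1],[[0,0,0],[0,0,0],-1],[[0,0,0],[0,0,0],-1],[[0,0,0],[0,0,0],-1],[[0,0,0],[0,0,0],-1]]'
```

```text
time: 10.35
tool_pos: [504.8, -1.4, 39.3]
tcp_rot: [-3.135, 0.0, 1.566]
contact_force: [-9.5, -5.7, 6.0]
grip_width: 0.2
finger_force: 5.7
```

```bash
python3 -m pendant '[[[0.02,0,0],[0,0,0],-1],[[0.02,0,0],[0,0,0],-1],[[0.02,0,0],[0,0,0],-1],[[0,0,0],[0,0,0],-1],[[0,0,0],[0,0,0],-1],[[0,0,0],[0,0,0],-1],[[0,0,0],[0,0,0],-1],[[0,0,0],[0,0,0],-1],[[0,0,0],[0,0,0],-1],[[0,0,0],[0,0,0],-1]]'
```

```text
time: 11.18
tool_pos: [505.0, -1.4, 39.2]
tcp_rot: [-3.131, 0.0, 1.566]
contact_force: [-13.6, -5.9, 10.9]
grip_width: 0.4
finger_force: 8.8
```

```bash
python3 -m pendant '[[[-0.6,0,0],[0,0,0],-1],[[0,0,1],[0,0,0],-1],[[0,0,1],[0,0,0],-1],[[0,-0.6,0],[0,0,0],-1],[[0.4,-0.6,0],[0,0,0],-0.13],[[0.4,0,0],[0,0,0],-0.13],[[0.4,0,0],[0,0,0],-0.13],[[0.4,0,0],[0,0,0],-0.13],[[0.4,0,0],[0,0,0],-0.13],[[0.4,0,0],[0,0,0],-0.13]]';python3 - <<'E'
from h import *
im=bot.capture("wrist");cv2.imwrite("pics/w5.png",im)
im=bot.capture("top");cv2.imwrite("pics/t5.png",im);c=cv2.resize(im[185:305,240:400],None,fx=4.5,fy=4.5,interpolation=cv2.INTER_CUBIC);cv2.imwrite("pics/c5.png",c)
E
```

```text
time: 12.02
tool_pos: [564.3, -36.9, 99.7]
tcp_rot: [3.141, -0.0, 1.565]
contact_force: [0.1, -0.6, -0.6]
grip_width: 35.5
finger_force: 0.0
```

View pics/c5.png

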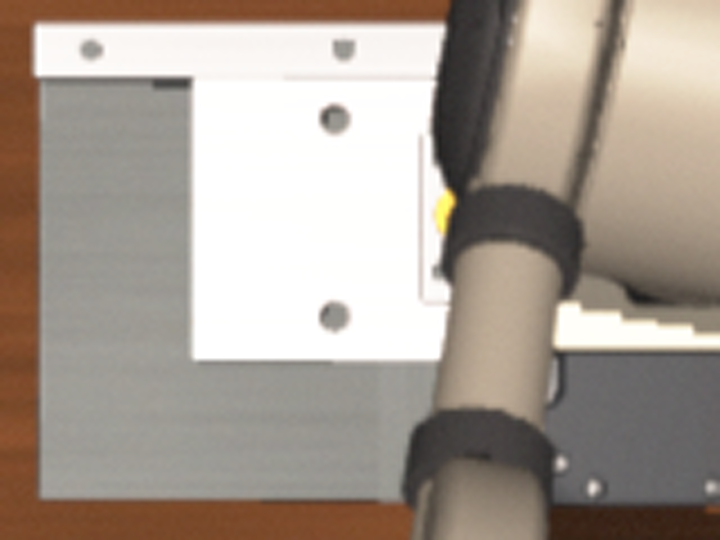

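Plate square along the fence: holes at crop (334,118) and (334,316), nose edge at column 192. About 46 mm of travel remains. I'll descend behind the tail.

```bash
python3 -m pendant '[[[-0.1,0,-0.3],[0,0,0],-0.13],[[0,0,-0.3],[0,0,0],-0.13],[[0,0,-0.4],[0,0,0],-0.13],[[0,0,-0.4],[0,0,0],-0.13],[[0,0,-0.3],[0,0,0],-0.13],[[0,0,-0.25],[0,0,0],-0.13],[[0,0.1,0],[0,0,0],-0.13],[[0,0.15,0],[0,0,0],-0.13],[[0,0.15,0],[0,0,0],-0.13],[[0,0.1,0],[0,0,0],-0.13]]'
```

```text
time: 12.95
tool_pos: [560.8, -21.5, 41.8]
tcp_rot: [3.14, 0.0, 1.565]
contact_force: [0.2, 0.2, -0.1]
grip_width: 39.6
finger_force: 0.0
```

```bash
python3 -m pendant '[[[0,0.08,0],[0,0,0],-0.13],[[0,0.08,0],[0,0,0],-0.13],[[0,0.08,0],[0,0,0],-0.13],[[0,0.08,0],[0,0,0],-0.13],[[0,0.08,0],[0,0,0],-0.13],[[0,0.08,0],[0,0,0],-0.13],[[0,0.08,0],[0,0,0],-0.13],[[0,0.08,0],[0,0,0],-0.13],[[0,0.08,0],[0,0,0],-0.13],[[0,0,0],[0,0,0],-0.13]]'
```

```text
time: 13.78
tool_pos: [560.9, -1.3, 41.9]
tcp_rot: [3.14, 0.001, 1.565]
contact_force: [-0.2, -4.2, 1.8]
grip_width: 39.8
finger_force: 2.1
```

Smooth, 4 N. I'll continue up to a few mm short of the expected end (about y 29), then check.

```bash
python3 -m pendant '[[[0,0.08,0],[0,0,0],-0.13],[[0,0.08,0],[0,0,0],-0.13],[[0.01,0.08,0],[0,0,0],-0.13],[[0,0.08,0],[0,0,0],-0.13],[[0,0.08,0],[0,0,0],-0.13],[[0,0.08,0],[0,0,0],-0.13],[[0,0.08,0],[0,0,0],-0.13],[[0,0.08,0],[0,0,0],-0.13],[[0,0.08,0],[0,0,0],-0.13],[[0,0,0],[0,0,0],-0.13]]'
python3 - <<'E'
from h import *
im=bot.capture("top");cv2.imwrite("pics/t6.png",im);c=cv2.resize(im[185:305,240:400],None,fx=4.5,fy=4.5,interpolation=cv2.INTER_CUBIC);cv2.imwrite("pics/c6.png",c)
E
```

```text
time: 14.62
tool_pos: [561.1, 20.5, 41.8]
tcp_rot: [3.141, 0.001, 1.565]
contact_force: [-1.5, -4.4, 2.7]
grip_width: 39.9
finger_force: 2.1
```

View pics/c6.png

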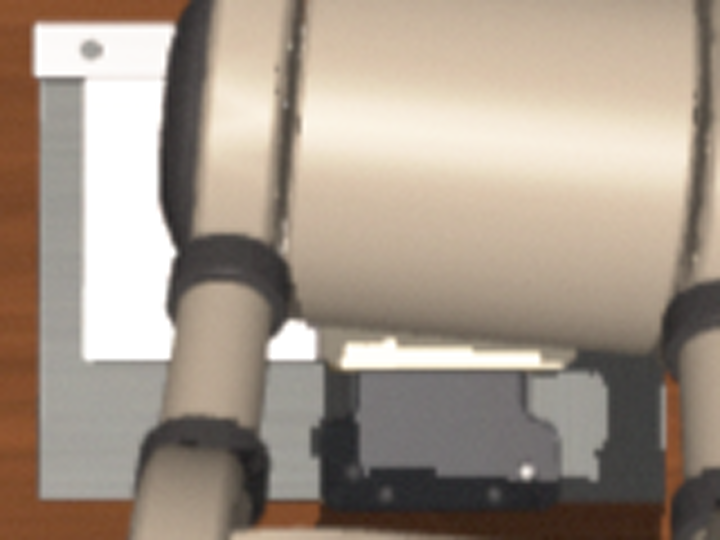

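Nose edge now at crop column 83, a move of 38 mm, so about 8 mm remain. It is still along the fence.

```bash
python3 -m pendant '[[[0,0.05,0],[0,0,0],-0.13],[[0,0.05,0],[0,0,0],-0.13],[[0,0.05,0],[0,0,0],-0.13],[[0,0.03,0],[0,0,0],-0.13],[[0,0.02,0],[0,0,0],-0.13],[[0,0.02,0],[0,0,0],-0.13],[[0,0,0],[0,0,0],-0.13],[[0,0,0],[0,0,0],-0.13],[[0,0,0],[0,0,0],-0.13],[[0,0,0],[0,0,0],-0.13]]' && python3 -m pendant '[[[0,0.02,0],[0,0,0],-0.13],[[0,0.02,0],[0,0,0],-0.13],[[0,0.02,0],[0,0,0],-0.13],[[0,0,0],[0,0,0],-0.13],[[0,0,0],[0,0,0],-0.13],[[0,0,0],[0,0,0],-0.13],[[0,0,0],[0,0,0],-0.13],[[0,0,0],[0,0,0],-0.13],[[0,0,0],[0,0,0],-0.13],[[0,0,0],[0,0,0],-0.13]]'
```

```text
time: 15.5
tool_pos: [560.7, 27.8, 41.2]
tcp_rot: [3.142, -0.0, 1.565]
contact_force: [1.4, -0.3, 1.1]
grip_width: 40.0
finger_force: 0.5
time: 16.33
tool_pos: [560.7, 29.4, 41.2]
tcp_rot: [3.142, -0.0, 1.565]
contact_force: [0.5, -3.5, -0.5]
grip_width: 39.8
finger_force: 1.6
```

Force fell to zero and the tool z shifted, so it likely dropped. I'll back off and check.

```bash
python3 -m pendant '[[[0,-0.2,0],[0,0,0],-0.13],[[0,-0.4,0],[0,0,0],-0.13],[[0,-0.4,0.2],[0,0,0],-0.13],[[0,-0.4,0.6],[0,0,0],-0.13],[[0,-0.5,0.8],[0,0,0],-0.13],[[0,-0.8,0.8],[0,0,0],-0.13],[[-0.5,-0.8,0.8],[0,0,0],-0.13],[[-0.5,-0.8,0.8],[0,0,0],-0.13],[[-0.5,-0.8,0.8],[0,0,0],-0.13],[[-0.5,-0.8,0.8],[0,0,0],-0.13]]' && python3 -m pendant '[[[-0.5,-0.8,0.2],[0,0,0],-0.13],[[-0.5,-0.8,0],[0,0,0],-0.13],[[-0.5,-0.8,0],[0,0,0],-0.13],[[0,-0.8,0],[0,0,0],-0.13],[[0,-0.8,0],[0,0,0],-0.13],[[0,-0.8,0],[0,0,0],-0.13],[[0,0,0],[0,0,0],-0.13],[[0,0,0],[0,0,0],-0.13],[[0,0,0],[0,0,0],-0.13],[[0,0,0],[0,0,0],-0.13]]'
python3 - <<'E'
from h import *
a=bot.capture("top");b=bot.capture("scene")
cv2.imwrite("pics/t7.png",a)
f=lambda i:cv2.resize(i,(395,290),interpolation=cv2.INTER_CUBIC)
cv2.imwrite("pics/c7.png",np.hstack([f(a[185:302,240:400]),f(b[190:337,220:420])]))
E
```

```text
time: 17.17
tool_pos: [499.5, -149.5, 210.9]
tcp_rot: [3.141, -0.0, 1.564]
contact_force: [1.3, -0.5, 1.4]
grip_width: 40.1
finger_force: 0.0
time: 18.0
tool_pos: [455.5, -290.9, 215.4]
tcp_rot: [-3.142, -0.001, 1.565]
contact_force: [0.1, 0.8, 0.3]
grip_width: 40.1
finger_force: 0.0
```

View pics/c7.png

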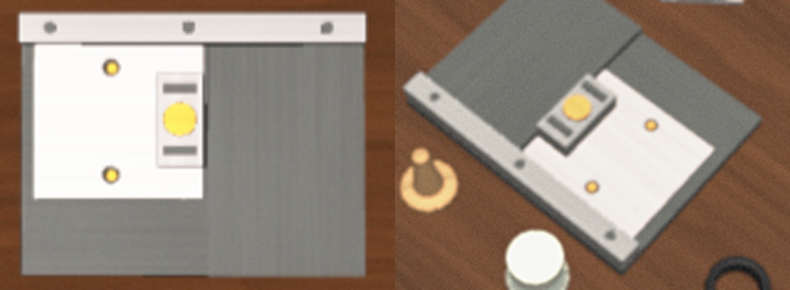

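Both pins show through the holes, at crop (111,68) and (111,175), and the bystanders are in place. A quick check of flatness: triangulate the brass blank and hole heights before and after.

Run:
```python
from h import *
def P(n):
    p=bot.camera_params(n);f=240/np.tan(np.radians(p["fovy"]/2));return np.array([[f,0,p["cx"]],[0,f,p["cy"]],[0,0,1]])@p["camera_from_world"][:3]
def cs(im,lo=(12,120,150),hi=(30,255,255),box=None):
    m=cv2.inRange(cv2.cvtColor(im,cv2.COLOR_BGR2HSV),lo,hi);n,_,s,c=cv2.connectedComponentsWithStats(m)
    return [(int(s[i,4]),c[i].round(1).tolist()) for i in range(1,n) if s[i,4]>3 and box[0]<c[i][0]<box[1] and box[2]<c[i][1]<box[3]]
b=bot.capture("scene");t=cv2.imread("pics/t7.png")
for im,tb,sb,I in(("0",(300,389,204,296),(240,400,180,320),(cv2.imread("pics/top0.png"),cv2.imread("pics/scene0.png"))),("7",(245,389,204,296),(240,400,190,320),(t,b))):
    A=cs(I[0],box=tb);B=cs(I[1],box=sb);print(A,B)
    X=cv2.triangulatePoints(P("top"),P("scene"),np.array(max(A)[1]),np.array(max(B)[1]));print("blank",(X[:3]/X[3]).ravel().round(1))
c=plate(t);print(ray("top",cv2.boxPoints(cv2.minAreaRect(c)),20).round(1).tolist())
```

```text
[(133, [344.2, 245.9])] [(108, [296.4, 215.0]), (33, [247.6, 278.1]), (6, [242.7, 277.5]), (23, [319.0, 284.8]), (4, [241.0, 287.2]), (4, [241.5, 295.0])]
blank [540.5   4.6  48. ]
[(18, [284.7, 212.1]), (126, [312.4, 232.6]), (16, [284.8, 255.4])] [(113, [311.6, 244.5]), (12, [349.3, 253.2]), (32, [247.0, 276.9]), (5, [243.2, 285.0]), (16, [319.0, 284.5]), (7, [246.7, 291.7])]
blank [562.   54.   41.1]
[[610.1, 149.8], [609.3, 38.2], [510.8, 39.0], [511.6, 149.9]]
```

The blank dropped 6.9 mm (7 expected), and the plate is centred on the seat within about 1 mm. Handing in.

```bash
python3 -c "
from plant import bot
print(bot.close_job())"
```

```text
the job is handed in; nothing more can be done
None
```

The middle-sized plate was slid along the fence onto both pins and, by the camera check before hand-in, sits flat within about 1 mm of the seat; the jar, cone and ring were not touched, and the job is handed in, with no verdict returned.

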